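# Scan the page on the archive flatbed

### The job

Scan the page lying in the flatbed scanner, using touch alone: push the raised lid fully shut, then press down the raised end of the power rocker so that it tips fully over, then press the long bar key fully down (it stays down), and last press the round key fully in and let it come back out. Keep to this order and do not press the small square key. Do not lift the lid, and leave the loupe, the mug and the card box standing where they are.

Things in the scene. Friction and masses are not known exactly. Their poses are not given: they have to be found in the camera images.
- scanner: Grey flatbed scanner, fixed, 260 (x) x 420 (y) x 60 mm; origin at the centre of its underside on the table; x to its rear, y to its left, z up. The lid covers the left part. Along the right side, at y = -160 mm, four black controls stand in a row front to back at x = -75, -25, 25, 75 mm (which is where varies), each on a grey plate 44 x 66 x 4 mm, with axes parallel to the scanner's.
- lid_front (a point): Point on the lid's top face, mid-width, 40 mm from the front edge (83 mm above the table when shut). The flat grey lid is 240 (front to back) x 305 x 20 mm. Its hinge runs along the scanner's y at the rear: x = 115 mm, z = 62 mm in the scanner's frame, 200 mm behind this point and 21 mm below the top face; lid centre at scanner y = 52 mm.
- lid (a joint): Opening angle of the lid, rad: 0 = fully shut, grows as the front edge rises; it starts 0.2 to 0.42. A stiff hinge: the lid stays where it is left; about 2 to 6 N straight down near the front edge closes it.
- power_press (a point): Middle of the top face of the raised (rear) half of the power rocker: black, V-shaped, 52 mm long (scanner x), 28 mm wide. Its hinge runs along the scanner's y, 15 mm in front of this point. Off, the rear half slopes up to the rear and this point is 72 mm above the table; fully tipped over, this half lies level, 67 mm above the table, and the front half is raised.
- power (a joint): Rocker angle, rad: 0 = off (rear half raised), 0.32 = fully tipped over, on. It stays where it is left; about 2 to 4 N on the raised half tips it.
- lamp_top (a point): Centre of the top face of the long bar key, 16 mm (scanner x) x 50 mm (scanner y); its face is 73 mm above the table when out.
- lamp (a joint): Long bar key, moves straight down against about 2.5 N of friction and stays where it is left. Joint value: metres pressed in, 0 = out, 0.006 = fully in.
- scan_top (a point): Centre of the top face of the round key, 30 mm in diameter; its face is 73 mm above the table when out.
- scan (a joint): Round key, moves straight down against a spring (1.5 N at first, 5 N fully in) and springs back out. Joint value: metres pressed in, 0 = out, 0.006 = fully in.
- cancel_top (a point): Centre of the top face of the small square key, 18 x 18 mm, not to be pressed; its face is 73 mm above the table.
- cancel (a joint): Square key, on a spring like the round key. Not to be pressed. Joint value: metres pressed in, 0 = out, 0.006 = fully in.
- loupe: Black round magnifier, 42 mm in diameter and 42 mm high, standing loose to the right of the scanner; origin at the centre of its underside. To be left alone.
- mug: White mug, 80 mm in diameter and 90 mm high with a handle, standing loose to the right of the scanner; origin at the centre of its underside. To be left alone.
- cardbox: Cardboard card box with a pale lid, 110 x 80 x 60 mm high, standing loose to the left of the scanner; origin at the centre of its underside. To be left alone.

How it is judged:
On the way, in this order (a step that is already met when the one before it is completed fails the run):
1. the lid is pushed fully shut (value of joint lid below 0.025 rad), for 0.2 s.
2. the power rocker is tipped over (value of joint power above 0.26 rad), for 0.2 s.
3. the long bar key is pressed down (value of joint lamp above 0.0045 m), for 0.2 s.
4. the round key is pressed in (value of joint scan above 0.0042 m), for 0.04 s.
At the end, for the whole second after the job is handed in: Lid shut (within 0.025 rad), rocker tipped over (above 0.26 rad), long bar key down (at least 4.5 of 6 mm), round key and square key out (within 1 mm); loupe, mug and card box upright, at rest and within 30 mm of where they stood (value of joint lid below 0.025 rad and value of joint power above 0.26 rad and value of joint lamp above 0.0045 m and value of joint each of scan, cancel below 0.001 m and distance of each of loupe, mug, cardbox from where it was at the start of the episode below 0.03 m and angle between each of loupe, mug, cardbox's own z axis and vertical below 0.2 rad and linear speed of each of loupe, mug, cardbox below 0.02 m/s); the robot touches nothing.
It fails at once if a control was worked before the step ahead of it was done (lid, rocker, bar key, round key) ((value of joint lid above 0.06 rad and (value of joint power above 0.16 rad or value of joint any of lamp, scan above 0.003 m)) or (value of joint power below 0.2 rad and value of joint any of lamp, scan above 0.003 m) or (value of joint lamp below 0.0035 m and value of joint scan above 0.003 m)).
It fails at once if the square key was pressed (value of joint cancel above 0.002 m).
It fails at once if the lid was lifted (value of joint lid above 0.48 rad).
It fails at once if the loupe, the mug or the card box was moved more than 30 mm, tipped or lifted (distance of any of loupe, mug, cardbox from where it was at the start of the episode above 0.03 m or angle between any of loupe, mug, cardbox's own z axis and vertical above 0.35 rad).
It also fails if it takes over 45 s, if anything falls off the work surface, if the arm or the gripper's body presses on something with over 40 N, if the wrist force passes 120 N, or if a joint passes its speed limit or range.

### The arm

A 7-joint arm with a two-finger parallel gripper is mounted at the origin on the work surface. World frame = base frame: x ahead of the robot, y to its left, z up, the work surface at z = 0. Lengths are in m, angles in rad, forces in N, time in s.
With the tool pointing down it reaches from about 0.425 to 0.95 m from the base axis. Payload 4.7 kg.
Tool frame: the origin (TCP) lies on the centre line of the jaws, within the pads' length; the fingertips stand robot.nose_length ahead of it and the grasp point (between the pads) lies 8 mm behind it (robot.nose_length is the distance from the TCP to the fingertips, in m); z points along the fingers, y is the line along which they close (so a half turn about z gives the same grasp; the last joint's range is limited). The gripper opens to 85 mm and grips with 20 to 120 N. Pads are 22 mm wide; open, the fingers measure 114 mm over their backs; the gripper's body (76 mm by 85 mm) begins 54 mm behind the grasp point. The pads swing forward as they close: fully open they stand 13 mm farther back than shut.
Start: joints at [-1.283, 0.469, -0.049, 1.532, 0.024, 1.141, -0.082], TCP at [0.21, 0.641, 0.209] pointing down, gripper open.
Joint ranges: [-2.59, 2.59], [-0.33, 1.99], [-1.39, 1.29], [0.1, 2.45], [-1.04, 4.18], [0.21, 1.99], [-2.66, 2.66]. Speed limits (rad/s): [2.57, 2.57, 3.14, 3.14, 3.14, 3.14, 3.14].

### API

Orientations are given as [roll, pitch, yaw] about the fixed x, y, z axes, in that order (R = Rz(yaw) Ry(pitch) Rx(roll)).
In Python, from plant import robot gives the robot as it stands. Calls block until the motion is done:
- robot.goto(position, orientation): joint-space move of the TCP to a pose.
- robot.move_straight(position, vel=0.15, attitude=None, contact_N=None): straight line of the TCP; attitude=None keeps the orientation; vel is the mean speed in m/s. With contact_N (N) it stops when the force on the tool has changed by that much, and returns True; else False.
- robot.move_joints(angles): joint-space move.
- robot.grip(opening, strength=None): opening from 0.0 (shut) to 1.0 (fully open); strength is the grip in N (None keeps the last); returns when the fingers have stopped.
- robot.sleep(seconds).
- robot.inverse_kinematics(position, orientation): joint angles nearest the present ones, or None.
- robot.sense(): the state.
- robot.grab_frame(name): name is "side" or "top"; returns a dict with "image" (384x512x3 uint8, red, green, blue), "range_z" (384x512 float32, m along the optical axis (not along the pixel's ray), 0 where there is no reading), "fx", "fy", "cx", "cy" (pixels), "R" (3x3) and "t" (3): a world point X has camera coordinates R X + t. Camera axes: x right, y down, z forward; pixel columns grow to the right and rows downward; lengths in m; the calibration is good to about 2 mm. A picture is of the moment at which its call begins.
A pose or a line that the arm cannot do raises robot.IKError and nothing moves.
- robot.close_job(): hands the job in; it is judged then, once.
The state is a dict: "t": time; "joint_pos": joint angles; "joint_velocities": joint speeds; "effort": joint torques, N m; "tcp_pos": TCP position; "tcp_rot": TCP orientation; "wrist_force": force on the tool from outside, world axes, zero at the start; "torque": the same for the moment, N m; "opening": opening from 0.0 (shut) to 1.0 (fully open); "gripper_force": force on a finger pad.
Only numpy, scipy, OpenCV 4.12 (cv2) and the standard library are available. Lean on these libraries where they do the work, as an engineer would, in place of code of your own. Each camera call takes 0.05 s, during which the arm holds its last target. There are 200 camera calls.

## Working session

There is one attempt and no reset: what is moved stays moved. The work goes in short steps, each a Python script; the robot and the scene stay as the last script left them, time stands still between calls to the robot, and variables do not carry over. Pictures are saved under pics/ and viewed, at most 10 in all, crops included, and the job is handed in when it is done.

```bash
mkdir -p pics
python3 - <<'E'
from plant import robot
import cv2,pickle
for n in("top","side"):
    f=robot.grab_frame(n); pickle.dump(f,open(n+".pkl","wb")); cv2.imwrite(f"pics/{n}1.png",f["image"][:,:,::-1])
    print(n,f["fx"],f["cx"],f["cy"],-f["R"].T@f["t"],f["R"].round(3).tolist())
print(robot.nose_length,robot.sense())
E
```

```text
top 477.28841677513356 257.69778138201946 194.29899426453824 [0.41625084 0.10328934 1.42099112] [[-0.019, -1.0, -0.011], [-0.994, 0.02, -0.109], [0.109, 0.009, -0.994]]
side 462.9495872100955 253.22737793889647 197.38966415041585 [ 0.39608842 -0.94429646  0.68004451] [[0.989, -0.149, 0.014], [-0.06, -0.479, -0.876], [0.137, 0.865, -0.483]]
0.011 {'t': 0.1, 'joint_pos': array([-1.28292466,  0.46936167, -0.04861001,  1.53356751,  0.02410952,
        1.1410046 , -0.08229671]), 'joint_velocities': array([-0.00027909, -0.00086995, -0.00102338, -0.00327588, -0.00015423,
       -0.00120693, -0.00090527]), 'effort': array([ 4.27392615e-04, -5.11519504e+01, -4.70303698e-02, -2.38390213e+01,
        1.07149832e-02,  4.33374211e-03,  6.97690439e-07]), 'tcp_pos': array([0.21006986, 0.64088822, 0.2084688 ]), 'tcp_rot': array([-3.13983865e+00,  6.29445738e-05,  2.82487060e+00]), 'wrist_force': array([-0.41178012,  0.64711096,  0.02241583]), 'torque': array([-0.01093663,  0.02395838, -0.04134529]), 'gripper_force': 0.0, 'opening': 1.0011457433788047}
```

View pics/top1.png

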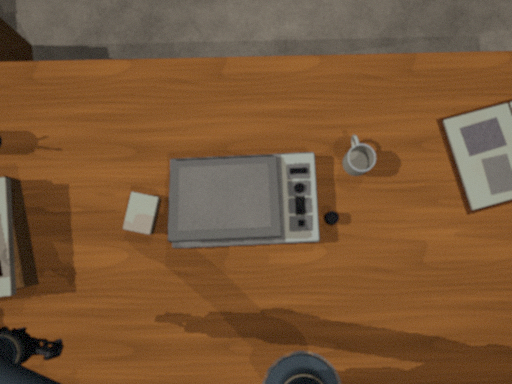

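View pics/side1.png

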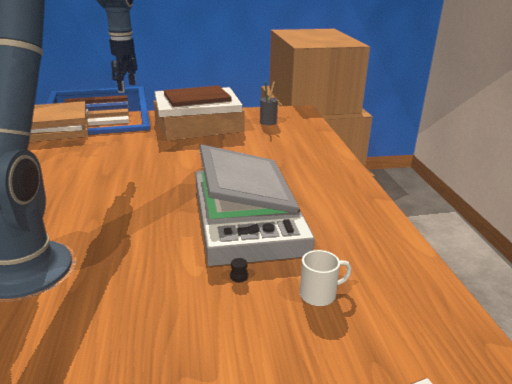

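The top view shows the scanner at about (243,198) px. On its right strip, rear to front, are the bar (300,170), the round key (300,187), the rocker (300,205) and the square key (302,223). The loupe is at (331,218), the mug at (360,158) and the card box at (141,213).

```bash
cat > h.py <<'E'
import numpy as np,cv2
def ray(f,u,v,z):
    C=-f["R"].T@f["t"]; d=f["R"].T@np.array([(u-f["cx"])/f["fx"],(v-f["cy"])/f["fy"],1]); return C+d*(z-C[2])/d[2]
def blobs(f,x0,y0,x1,y1,th=60):
    m=(f["image"].max(2)<th).astype(np.uint8); k=np.zeros_like(m);k[y0:y1,x0:x1]=m[y0:y1,x0:x1]
    n,l,s,c=cv2.connectedComponentsWithStats(k); return [(s[i],c[i]) for i in range(1,n) if s[i][4]>8]
E
python3 - <<'E'
import pickle,cv2
from h import *
f=pickle.load(open("top.pkl","rb")); g=pickle.load(open("side.pkl","rb"))
for n,F,b in(("top",f,(286,160,316,232)),("side",g,(212,215,300,242))):
    for s,c in blobs(F,*b): print(n,s,c.round(1),ray(F,*c,.071).round(4))
# scanner outline: non-wood (low saturation) 
for n,F,b in(("top",f,(160,145,322,250)),):
    hsv=cv2.cvtColor(F["image"],cv2.COLOR_RGB2HSV); m=(hsv[...,1]<90).astype(np.uint8);k=np.zeros_like(m);k[b[1]:b[3],b[0]:b[2]]=m[b[1]:b[3],b[0]:b[2]]
    c=max(cv2.findContours(k,0,2)[0],key=cv2.contourArea);print(cv2.minAreaRect(c))
A=cv2.resize(f["image"][145:250,160:345],None,fx=4,fy=4,interpolation=2); B=cv2.resize(g["image"][205:265,195:315],None,fx=5,fy=5,interpolation=2)
o=np.zeros((A.shape[0],0,3),np.uint8)
cv2.imwrite("pics/a.png",A[:,400:,::-1]);cv2.imwrite("pics/b.png",B[:,:,::-1])
E
```

```text
top [290 168  17   6  79] [298.2 170.3] [ 0.6308 -0.0021  0.071 ]
top [294 183  11  10  79] [298.9 187.7] [ 0.5807 -0.0027  0.071 ]
top [295 197  11  18 164] [299.8 205.2] [ 0.5306 -0.0038  0.071 ]
top [298 220   7   7  42] [301.  222.7] [ 0.481  -0.0058  0.071 ]
side [284 221   9  11  36] [287.6 226.6] [ 0.6306 -0.0094  0.071 ]
side [238 225  21  10 130] [248.2 229.4] [ 0.533  -0.0097  0.071 ]
side [263 224  11   8  62] [268.  227.7] [ 0.5819 -0.0082  0.071 ]
side [224 228   8   6  41] [227.4 230.5] [ 0.4826 -0.0081  0.071 ]
((241.66160583496094, 199.88912963867188), (90.50209045410156, 151.65586853027344), 87.36756134033203)
```

View pics/a.png

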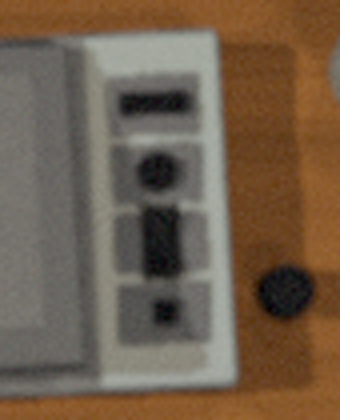

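View pics/b.png

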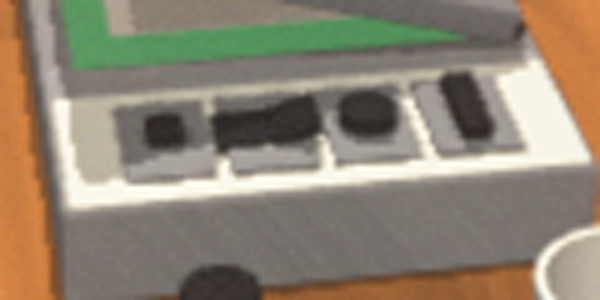

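The side view agrees with this: the row front to back is square, rocker (rear half raised), round, bar. The heights and 50 mm spacing also match. Next I shut the lid.

Run:
```python
from plant import robot
import numpy as np
from h import *
import pickle
rpy=[np.pi,0,np.pi+.02]
robot.move_straight([.21,.641,.32],vel=.25)
robot.grip(0.0)
p=[.471,.207]
robot.goto(p+[.30],rpy); print(robot.sense()["tcp_pos"],robot.sense()["t"])
c=robot.move_straight(p+[.088],vel=.06,contact_N=18)
s=robot.sense(); print(c,s["tcp_pos"].round(4),s["wrist_force"].round(1),s["t"])
robot.sleep(.3); s=robot.sense(); print(s["tcp_pos"].round(4),s["wrist_force"].round(1))
robot.move_straight(p+[.2],vel=.2)
p=[.547,-.0045]
robot.goto(p+[.2],rpy); s=robot.sense();print(s["tcp_pos"].round(4),s["t"])
f=robot.grab_frame("side");pickle.dump(f,open("side2.pkl","wb"));cv2.imwrite("pics/side2.png",f["image"][:,:,::-1])
```

```text
[0.47075758 0.2082494  0.30000763] 3.3
False [0.4712 0.207  0.088 ] [-1.   0.1  1.2] 6.9833
[0.4712 0.207  0.0881] [-1.   0.6  1.6]
[ 0.5464 -0.0027  0.1991] 8.8917
```

View pics/side2.png

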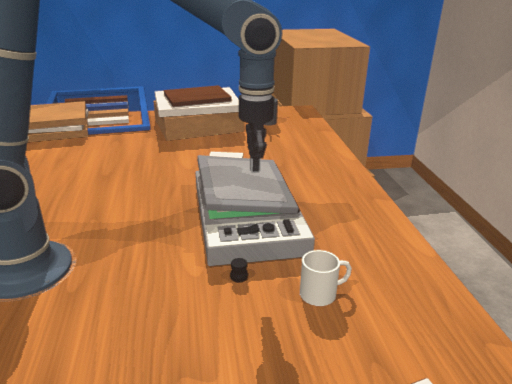

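The lid is lower but not clearly shut, because green still shows at (235,212). I'll check the opening, the projected tip and the lid height from depth.

Run:
```python
from plant import robot
from h import *
import pickle
s=robot.sense();print(s["opening"],s["tcp_pos"],s["tcp_rot"],s["wrist_force"])
f=pickle.load(open("side2.pkl","rb"))
def proj(f,X): c=f["R"]@X+f["t"]; return f["fx"]*c[0]/c[2]+f["cx"],f["fy"]*c[1]/c[2]+f["cy"]
print(proj(f,s["tcp_pos"]+[0,0,-.011]))
def pt(f,u,v):
    z=f["range_z"][v,u]; return f["R"].T@(np.array([(u-f["cx"])/f["fx"]*z,(v-f["cy"])/f["fy"]*z,z])-f["t"])
for n in("side.pkl","side2.pkl"):
    F=pickle.load(open(n,"rb"))
    for uv in((215,170),(215,185),(240,190),(265,190),(215,205),(280,205),(220,215),(257,165)): print(n,uv,pt(F,*uv).round(3))
t=robot.grab_frame("top");pickle.dump(t,open("top2.pkl","wb"));cv2.imwrite("pics/top2.png",t["image"][:,:,::-1])
for uv in((180,240),(220,235),(270,235),(220,200),(220,165)):print("top",pt(t,*uv).round(3))
```

```text
-0.0035987162197197767 [ 0.54651016 -0.00200464  0.19927779] [ 3.14056051e+00 -1.50023678e-03 -3.11814939e+00] [ 0.17824352  0.22401648 -0.09945644]
(np.float64(253.93167150322964), np.float64(184.58720629927188))
side.pkl (215, 170) [0.469 0.174 0.147]
side.pkl (215, 185) [0.462 0.093 0.144]
side.pkl (240, 190) [0.525 0.087 0.128]
side.pkl (265, 190) [0.595 0.116 0.109]
side.pkl (215, 205) [0.463 0.131 0.064]
side.pkl (280, 205) [0.624 0.057 0.095]
side.pkl (220, 215) [0.472 0.08  0.063]
side.pkl (257, 165) [0.6   0.279 0.106]
side2.pkl (215, 170) [0.474 0.247 0.112]
side2.pkl (215, 185) [0.466 0.151 0.114]
side2.pkl (240, 190) [0.531 0.131 0.105]
side2.pkl (265, 190) [0.601 0.145 0.093]
side2.pkl (215, 205) [0.459 0.054 0.108]
side2.pkl (280, 205) [0.625 0.063 0.091]
side2.pkl (220, 215) [0.472 0.08  0.063]
side2.pkl (257, 165) [ 0.55  -0.018  0.245]
top [0.438 0.329 0.113]
top [0.45  0.22  0.113]
top [0.447 0.083 0.114]
top [0.547 0.22  0.102]
top [0.648 0.22  0.085]
```

View pics/top2.png

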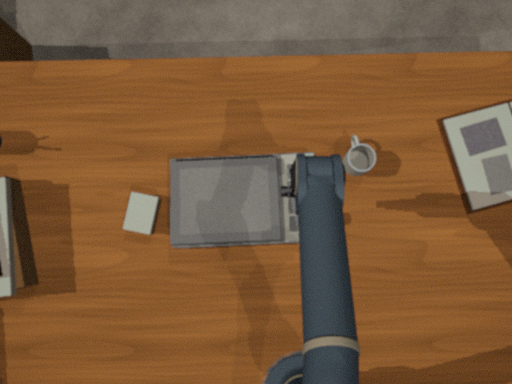

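The visible fingertip is at about (256,172), 12 px above the projected one at (254,185). The real tip therefore sits about 24 mm higher than assumed, and the lid is still 29 mm up. I'll measure the tip from depth.

Run:
```python
from h import *
import pickle
f=pickle.load(open("side2.pkl","rb"))
for v in range(140,190,2):
  L=[]
  for u in range(246,268,3):
    z=f["range_z"][v,u]; X=f["R"].T@(np.array([(u-f["cx"])/f["fx"]*z,(v-f["cy"])/f["fy"]*z,z])-f["t"])
    if abs(X[1])<.06 : L.append((u,*X.round(3)))
  print(v,[tuple(float(q) for q in l) for l in L])
```

```text
140 [(249.0, 0.531, -0.021, 0.307), (252.0, 0.537, -0.024, 0.308), (255.0, 0.541, -0.038, 0.313), (258.0, 0.545, -0.055, 0.32), (261.0, 0.551, -0.057, 0.32), (264.0, 0.564, -0.02, 0.305)]
142 [(249.0, 0.531, -0.023, 0.303), (252.0, 0.537, -0.023, 0.303), (255.0, 0.543, -0.031, 0.306), (258.0, 0.545, -0.059, 0.317), (261.0, 0.551, -0.059, 0.317), (264.0, 0.557, -0.059, 0.316)]
144 [(249.0, 0.531, -0.023, 0.299), (252.0, 0.538, -0.018, 0.296)]
146 [(249.0, 0.531, -0.022, 0.293), (252.0, 0.538, -0.021, 0.293)]
148 [(249.0, 0.532, -0.019, 0.288), (252.0, 0.538, -0.021, 0.288), (258.0, 0.545, -0.059, 0.304)]
150 [(249.0, 0.536, 0.008, 0.271), (252.0, 0.538, -0.018, 0.282), (255.0, 0.539, -0.057, 0.298), (258.0, 0.545, -0.056, 0.298), (261.0, 0.553, -0.05, 0.295), (264.0, 0.558, -0.057, 0.298)]
152 [(249.0, 0.535, 0.004, 0.268), (252.0, 0.536, -0.032, 0.283), (255.0, 0.54, -0.052, 0.292), (258.0, 0.546, -0.054, 0.292), (261.0, 0.553, -0.051, 0.291), (264.0, 0.559, -0.05, 0.29)]
154 [(252.0, 0.536, -0.033, 0.279), (255.0, 0.541, -0.046, 0.284), (258.0, 0.549, -0.036, 0.28), (261.0, 0.556, -
[... 299 characters left out ...]

160 [(252.0, 0.54, -0.01, 0.254), (255.0, 0.546, -0.015, 0.257), (258.0, 0.552, -0.016, 0.257)]
162 [(252.0, 0.54, -0.011, 0.25), (255.0, 0.546, -0.016, 0.252), (258.0, 0.552, -0.017, 0.252)]
164 [(252.0, 0.54, -0.01, 0.245), (255.0, 0.546, -0.014, 0.246), (258.0, 0.552, -0.021, 0.249)]
166 [(252.0, 0.54, -0.013, 0.241), (255.0, 0.546, -0.017, 0.243), (258.0, 0.553, -0.017, 0.243)]
168 [(252.0, 0.54, -0.013, 0.236), (255.0, 0.546, -0.014, 0.236), (258.0, 0.553, -0.018, 0.238)]
170 [(252.0, 0.54, -0.013, 0.231), (255.0, 0.545, -0.021, 0.234), (258.0, 0.553, -0.016, 0.232)]
172 [(252.0, 0.54, -0.011, 0.225), (258.0, 0.554, -0.01, 0.224)]
174 []
176 []
178 []
180 []
182 []
184 []
186 []
188 []
```

```bash
python3 -c "
import cv2;i=cv2.imread('pics/side2.png')[110:200,215:305];cv2.imwrite('pics/c.png',cv2.resize(i,None,fx=6,fy=6,interpolation=2))"
```

```text
(no output)
```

View pics/c.png

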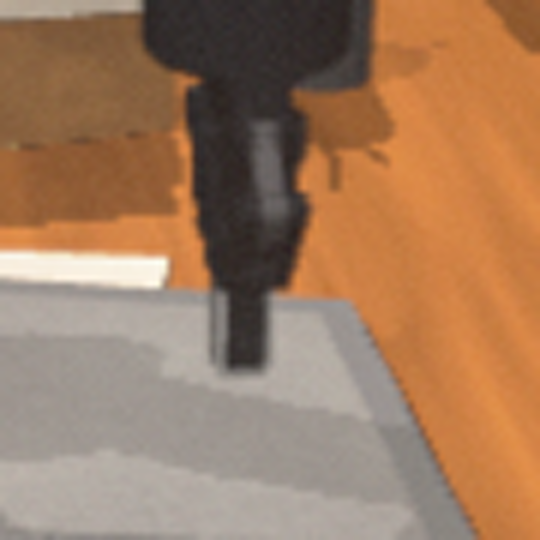

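The tip is at z≈0.223 with the TCP reported at 0.199, and the lid contact gives the same +24 mm. I'll use that offset and push the lid again until it stops hard.

```bash
cat > press.py <<'E'
from plant import robot
import numpy as np
rpy=[np.pi,0,np.pi+.02]; OFF=.024
def press(p,zs,zt,N,v=.03,hold=.3):
    p=list(p)
    robot.move_straight(p+[zs-OFF],vel=.12)
    c=robot.move_straight(p+[zt-OFF],vel=v,contact_N=N); robot.sleep(hold)
    s=robot.sense(); print(c,"tip z",s["tcp_pos"].round(4)+[0,0,OFF],s["wrist_force"].round(1),s["t"])
    robot.move_straight(p+[.16-OFF],vel=.15)
    return c
E
python3 - <<'E'
from press import *
import pickle,cv2
from h import *
robot.goto([.471,.207,.2],rpy)
print(press([.471,.207],.125,.073,18,.05))
t=robot.grab_frame("side")
for u,v in((225,200),(240,195),(265,195)):
    z=t["range_z"][v,u]; print((t["R"].T@(np.array([(u-t["cx"])/t["fx"]*z,(v-t["cy"])/t["fy"]*z,z])-t["t"])).round(3))
E
```

```text
True tip z [0.4701 0.207  0.0842] [-1.5  0.4  6.4] 11.95
True
[0.489 0.119 0.085]
[0.532 0.139 0.086]
[0.598 0.131 0.085]
```

The lid is now level at 0.085 m with a hard stop. Next is the rocker.

Run:
```python
from press import *
p=[.547,-.0045]
robot.goto(p+[.16-OFF],rpy)
press(p,.09,.058,14)
```

```text
True tip z [ 0.5482 -0.0045  0.0691] [-1.5  0.7  9.1] 15.3333
```

Run:
```python
from press import *
import cv2
robot.goto([.631,-.0030,.22],rpy)
g=robot.grab_frame("side")
cv2.imwrite("pics/d.png",cv2.resize(g["image"][205:265,195:315],None,fx=5,fy=5,interpolation=2)[:,:,::-1])
```

```text
(no output)
```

View pics/d.png

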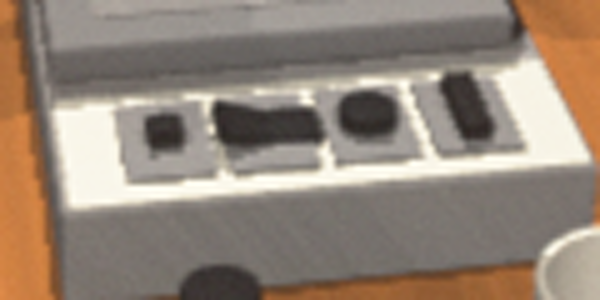

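The lid is shut. The rocker's front end (crop 230,115) is now raised and its rear half lies level, so it has tipped over. Next I press the bar, then the round key if the bar reaches its stop.

Run:
```python
from press import *
press([.631,-.003],.088,.057,14,.03)
z=robot.sense()
robot.goto([.581,-.0035,.16-OFF],rpy)
```

```text
True tip z [ 0.6311 -0.003   0.0691] [-2.2 -0.4  6.9] 19.1333
```

The bar stopped at the same height as the rocker's stop (67 mm nominal), so it is fully in. Now the round key.

Run:
```python
from press import *
import cv2
press([.581,-.0035],.088,.057,16,.03,.15)
robot.move_straight([.581,-.0035,.25],vel=.2)
g=robot.grab_frame("side")
cv2.imwrite("pics/e.png",cv2.resize(g["image"][205:265,195:315],None,fx=5,fy=5,interpolation=2)[:,:,::-1])
print(robot.sense()["t"])
```

```text
True tip z [ 0.5812 -0.0034  0.0692] [-1.7  0.3  8.5] 21.8
23.325
```

View pics/e.png

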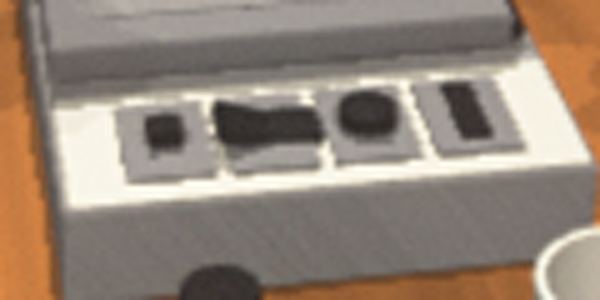

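The lid is shut, the rocker is over, the bar is down (its top edge moved from crop row 72 to 82), and the round key is back out.

```bash
python3 -c "
from plant import robot
print(robot.close_job())"
```

```text
the job is handed in; nothing more can be done
None
```

The job is handed in, with no verdict returned: the lid is shut, the rocker tipped, the bar key down and the round key pressed and back out, in that order, and I saw no sign that the square key or loose objects were touched.

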